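# Lock the sprung tilt plate level with its cross bar

## Robot

A 6-joint arm with a two-finger parallel gripper is mounted at the origin on a cart in front of the work surface, level with it; the furniture and walls round the work are solid. World frame = base frame: x ahead of the robot, y to its left, z up, the work surface at z = 0. Lengths are in m, angles in rad, forces in N, time in s.
With the tool pointing down it reaches from about 0.425 to 0.95 m from the base axis. Payload 3.5 kg.
Tool frame: the origin (TCP) lies at the very end of the fingers, on their centre line; the grasp point (between the pads) lies 19 mm behind it (grip_depth is the distance from the TCP to the grasp point, in m); x points along the fingers, z is the direction in which the jaws open and shut, and the axes are right-handed (so a half turn about x gives the same grasp; the last joint's range is limited). The gripper opens to 85 mm and grips with 20 to 120 N. Pads are 22 mm wide; open, the fingers measure 114 mm over their backs; the gripper's body (76 mm by 85 mm) begins 54 mm behind the grasp point. The pads swing forward as they close: fully open they stand 13 mm farther back than shut.
Start: joints at [1.191, 0.286, 1.577, -0, 1.279, -0.15], TCP at [0.154, 0.657, 0.231] pointing down, gripper open.
Joint ranges: [-2.77, 2.77], [-0.9, 2.22], [0.21, 2.48], [-1.53, 4.67], [0.24, 2.81], [-2.84, 2.84]. Speed limits (rad/s): [2.79, 2.79, 3.14, 3.14, 3.14, 3.14].

## Interface

Orientations are given as a unit quaternion [x, y, z, w].
In Python, from plant import get_state, read_camera, calibration, sign_off, recognise, grip_depth gives the robot as it stands. The module is installed in compiled form; this text tells all that it offers.
- The arm moves only by the tool servo_tool, never from a script. Its argument "deltas" is a list that holds one entry, the list of rows, each a list of 4 numbers: the shift along the world's x, y, z scaled (see below), then the turn about the world's z scaled (see below). In form: [[[tx, ty, tz, spin], ...]]. A call has exactly 5 rows; each row is the pose to reach, as a shift and turn from the pose commanded when the call began; what a row does not reach only later rows make up. The controller multiplies each number of a shift by 10 cm and each number of a turn by 90 degrees. A row lasts 1/10 s, in which the tool goes at most 50 mm and 8.59 degrees, less where a joint would pass 70% of its speed; a pose out of reach is approached as far as the arm can. A call with a number of a shift or a turn outside -1 to 1 is refused whole. A call with a gripper value outside its range is refused whole. "claw" is the gripper's target within -1 to 1 (fully open at 1, half-way at 0, shut at -1), set as the call begins (left out, the last holds). The fingers move at their own pace and stop on an object; "force" is the grip in N (left out, the last holds). Time passes only in rows, so rows that repeat a pose let the fingers close, or fill a call up. It gives the time, the measured TCP pose, the force and the opening at its end, in the units of the state.
- get_state(): the state, without advancing time (a new reading comes with each control period).
- read_camera(name): name is "side" or "top" or "wrist"; returns the picture (400x640x3 uint8, blue, green, red); there is no depth.
- calibration(name): a dict with "intrinsics" (3x3 intrinsics, pixels), "R" (3x3) and "t" (3): a world point X has camera coordinates R X + t; the wrist camera has in their place "T_tool_cam" (4x4, takes a point from camera to tool coordinates, whose origin is the TCP and whose axes are the tool frame's). Camera axes: x right, y down, z forward; pixel columns grow to the right and rows downward; lengths in m; the calibration is good to about 2 mm. The wrist camera is an equidistant fisheye: a pixel r from the principal point sees the ray r / f radians off the axis. A picture is of the moment at which its call begins: read the wrist's pose just before it. calibration takes no time and is no camera call.
- sign_off(): hands the job in, once; it reports no verdict.
Trained networks look in the newest picture that a camera, given by its name, has taken for a name from the list of things; names that differ only in an ending like _2 or _b are one class to them, and where a whole thing is asked for, a point or a joint stands for the part that bears it (a point fixed in the world has none). Each returns a list of dicts, best first, with "p" (0 to 1); they miss things now and then, are a little off and sometimes report something else, mostly with a low value. They report only what shows in the picture. A call takes as long as a camera call.
- recognise(camera, query): "at" ([x, y, z] in m, in world coordinates, good to about 4 mm: the middle of the surface that is visible of it).
The state is a dict: "time": time; "qpos": joint angles; "dq": joint speeds; "joint_efforts": joint torques, N m; "eef_pos": TCP position; "tcp_rot": TCP orientation; "contact_force": force on the tool from outside, world axes, zero at the start; "wrist_torque": the same for the moment, N m; "opening": opening from 0.0 (shut) to 1.0 (fully open).
Only numpy, scipy, OpenCV 4.12 (cv2) and the standard library are available. Lean on these libraries where they do the work, as an engineer would, in place of code of your own. Each camera call takes 0.05 s, during which the arm holds its last target. There are 200 camera calls.

## Task

The packing stand's spring plate stands tilted up and has to be locked level. Take the loose locking bar by its upright grip, use it to press the plate down past level, slide both ends of the bar in under the two notched keepers, feel for the notches and let the bar rise into both of them so that it holds the plate level, then let go. Leave the gift box, tape roll and coasters where they are.

Things in the scene. Friction and masses are not known exactly. Their poses are not given: they have to be found in the camera images.
- tilt_stand: Fixed grey base 250 (x) x 220 (y) x 12 mm. Origin: centre of its underside, on the table; x runs from the hinge towards the keepers, y along the hinge, z up. Its sprung aluminium plate, 130 mm wide (y), 8 mm thick, is hinged at x = -105, z = 50 mm and reaches to x = +105 mm; when level its upper face is at z = 54 mm. Two dark keepers stand beside it at y from 74 to 110 mm and -74 to -110 mm.
- tilt_plate (a joint): Plate angle in rad: 0 level, positive with its keeper side raised. It rests at 0.34 and stops at -0.11. The spring resists about the hinge with roughly 1.0 N m at rest, 1.8 at level, 2.0 at the lower stop (net of the plate's weight).
- keeper_mid (a point): Fixed point of the stand at x = 68, y = 0, z = 60 mm: midway between the keepers' notches at their middle setting, at the height of a locked bar's axis. Both keepers sit on one clamped slide: the real notches lie up to 18 mm nearer to the hinge or farther from it, both alike; this setting is not reported and must be seen or felt. Axes as the stand's.
- keeper_hook (a point): Roof of the +y keeper's notch at the middle setting: stand x = 68, y = 88, z = 66 mm. Each keeper is a roof held from its outer side (wall inner face at y = 102), top at z = 76. In its underside is a notch 17 mm long in x, between a 7.5 mm lip on the hinge side and a 11.5 mm lip on the far side, both hanging to z = 60. Below the lips the way is open from end to end; a 12 mm bar end fits up into the notch.
- bar_grip (a point): Centre of the locking bar's upright black grip, 34 mm above the bar's underside. Grip 14 mm thick (x), 60 mm long (y), from 12 to 56 mm above the underside. Axes: y along the bar, z up. Steel middle 20 (x) x 120 (y) x 12 mm with flat underside; round 12 mm ends, 192 mm overall. Same either way round, about 0.3 kg; starts upright on the table.
- bar_end_1 (a point): Point on the axis of the bar's round end at its +y side, 90 mm from the middle, 6 mm above the underside.
- bar_end_2 (a point): The same at the -y side. When locked both ends are 60 mm above the table.
- gift_box: Bystander: closed pale gift box 86 x 165 x 50 mm; origin at the centre of its underside.
- tape_roll: Bystander: tape roll lying flat, 96 mm across, 45 mm high; origin at the centre of its underside.
- coasters: Bystander: stack of square felt coasters 97 x 98 x 42 mm; origin at the centre of its underside.

How it is judged:
By the outcome, as a careful person would: the job done as asked, in the order asked, and still so for the second after the job is handed in, with the robot touching nothing.
It also fails if it takes over 69 s, if anything falls off the work surface, if the arm or the gripper's body presses on something with over 40 N, if the wrist force passes 120 N, or if a joint passes its speed limit or range.

## Working session

There is one attempt and no reset: what is moved stays moved. The work goes in short steps, Python scripts to look and compute and a tool call to move; the robot and the scene stay as the last step left them, time stands still between calls to the robot, and variables do not carry over. Pictures are saved under pics/ and viewed, about 8 in all and at most 12, crops included, and the job is handed in when it is done.

Besides the shell and the picture viewer there is one more tool, called after "Call:" as name(argument=value, ...), one argument or row to a line, values as JSON. servo_tool: Moves the arm, as the interface text tells. Its arguments: {"type":"object","properties":{"deltas":{"type":"array"},"claw":{"type":"number"},"force":{"type":"number"}},"required":["deltas"]}

```bash
mkdir -p pics; cat > h.py <<'E'
import numpy as np, cv2
from plant import *
from scipy.spatial.transform import Rotation as Ro
def proj(name,X):
    c=calibration(name);X=np.atleast_2d(X)
    p=X@np.array(c["R"]).T+np.array(c["t"]);q=p@np.array(c["intrinsics"]).T
    return q[:,:2]/q[:,2:]
def ray_plane(name,uv,z):
    c=calibration(name);R=np.array(c["R"]);K=np.array(c["intrinsics"])
    o=-R.T@np.array(c["t"]);d=R.T@np.linalg.solve(K,[uv[0],uv[1],1.])
    return o+d*(z-o[2])/d[2]
def r(x):return np.round(x,4).tolist()
E
python3 - <<'E'
from h import *
s=get_state();print(s["time"],r(s["eef_pos"]),r(s["tcp_rot"]),s["opening"],grip_depth)
print(r(Ro.from_quat(s["tcp_rot"]).as_matrix()))
a=read_camera("top");b=read_camera("side")
cv2.imwrite("pics/top.png",a);cv2.imwrite("pics/side.png",b)
for cam in("top","side"):
  for n in("tilt_stand","tilt_plate","keeper_hook","bar_grip","bar_end_1","gift_box","tape_roll","coasters"):
    print(cam,n,[(round(d["p"],2),r(d["at"])) for d in recognise(cam,n)[:3]])
print(get_state()["time"])
E
```

```text
0.0 [0.1535, 0.6566, 0.2299] [-0.4398, 0.5548, 0.439, 0.5533] 1.0018356471648249 0.0187
[[-0.0009, -0.9737, 0.2277], [-0.0022, 0.2277, 0.9737], [-1.0, 0.0004, -0.0024]]
top tilt_stand [(0.89, [0.5877, 0.1771, 0.0708])]
top tilt_plate [(0.94, [0.5902, 0.1867, 0.0903])]
top keeper_hook [(0.58, [0.5837, 0.1819, 0.065])]
top bar_grip [(0.55, [0.5288, -0.1559, 0.0112])]
top bar_end_1 [(0.9, [0.5283, -0.1557, 0.0086])]
top gift_box [(0.81, [0.4852, 0.4349, 0.0534])]
top tape_roll [(0.62, [0.3503, -0.4059, 0.0491])]
top coasters [(0.78, [0.3232, 0.3701, 0.0404])]
side tilt_stand [(0.61, [0.5877, 0.1492, 0.0492]), (0.37, [0.5274, -0.172, 0.0098])]
side tilt_plate [(0.57, [0.5828, 0.1718, 0.0887])]
side keeper_hook [(0.79, [0.5933, 0.1486, 0.0459]), (0.57, [0.5318, -0.1714, 0.0092])]
side bar_grip [(0.57, [0.5327, -0.1708, 0.0104])]
side bar_end_1 [(0.55, [0.5296, -0.1739, 0.0166])]
side gift_box [(0.7, [0.4867, 0.4161, 0.0499])]
side tape_roll [(0.72, [0.3551, -0.419, 0.0377])]
side coasters [(0.62, [0.3205, 0.3581, 0.04])]
0.9
```

View pics/top.png

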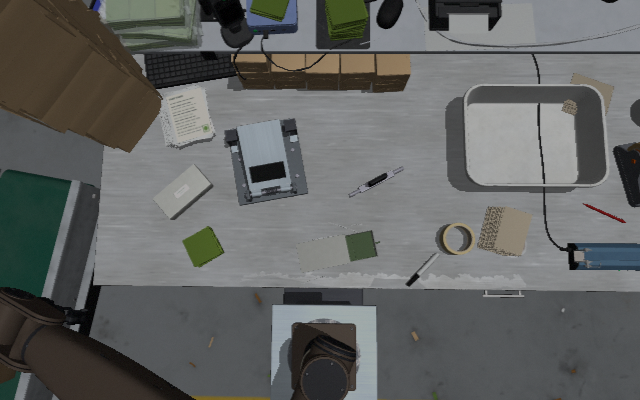

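View pics/side.png

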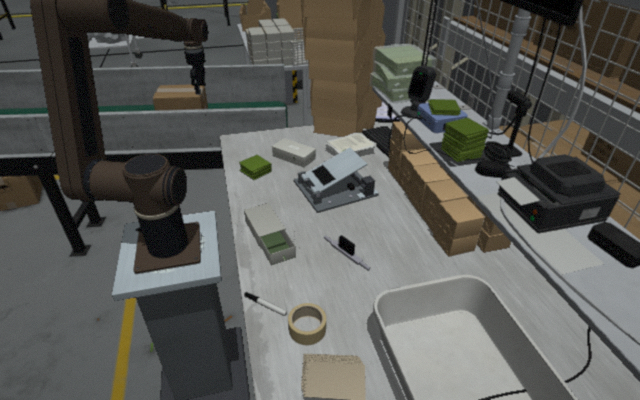

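The top view shows the stand at about (262,162), with dark keepers at (233,138) and (290,128) and the hinge near (270,197). The bar runs from (349,195) to (403,167). The side view agrees with this. I'll move over the stand for a closer wrist view, then go to the bar.

Call:
servo_tool(
  deltas=[
    [[0.2,-0.2,0.0,-0.06],[0.4,-0.4,0.0,-0.12],[0.6,-0.6,0.0,-0.18],[0.8,-0.8,0.0,-0.24],[1,-1,0,-0.3]],
  ],
  claw=1,
)

```text
time: 1.4
eef_pos: [0.2544, 0.5564, 0.2314]
tcp_rot: [-0.297, 0.642, 0.297, 0.642]
contact_force: [0.3, -0.4, 0.1]
opening: 1.005
```

Call:
servo_tool(
  deltas=[
    [[0.2,-0.2,0.1,-0.06],[0.4,-0.4,0.2,-0.12],[0.6,-0.6,0.3,-0.18],[0.8,-0.8,0.4,-0.24],[1,-1,0.5,-0.3]],
  ],
)

```text
time: 1.9
eef_pos: [0.3544, 0.4564, 0.2819]
tcp_rot: [-0.139, 0.693, 0.139, 0.694]
contact_force: [0.3, 0.7, 0.0]
opening: 1.004
```

Call:
servo_tool(
  deltas=[
    [[0.2,-0.2,0.1,-0.04],[0.4,-0.4,0.2,-0.08],[0.6,-0.6,0.3,-0.12],[0.8,-0.8,0.4,-0.16],[1,-1,0.5,-0.18]],
  ],
)

```text
time: 2.4
eef_pos: [0.4544, 0.3563, 0.3319]
tcp_rot: [-0.04, 0.706, 0.04, 0.706]
contact_force: [0.2, -0.9, -0.7]
opening: 1.005
```

Call:
servo_tool(
  deltas=[
    [[0.2,-0.3,0,0],[0.4,-0.6,0,0],[0.6,-0.9,0,0],[0.8,-1,0,0],[0.8,-1,0,0]],
  ],
)

```text
time: 2.9
eef_pos: [0.5355, 0.2553, 0.3311]
tcp_rot: [-0.04, 0.706, 0.039, 0.706]
contact_force: [0.1, -0.4, 0.6]
opening: 1.002
```

Call:
servo_tool(
  deltas=[
    [[0,-0.3,0,0],[0,-0.6,0,0],[0,-0.8,0,0],[0,-0.8,0,0],[0,-0.8,0,0]],
  ],
)

```text
time: 3.4
eef_pos: [0.5333, 0.1779, 0.3315]
tcp_rot: [-0.041, 0.706, 0.041, 0.706]
contact_force: [0.0, 0.2, -0.4]
opening: 1.007
```

```bash
python3 - <<'E'
from h import *
c=calibration("wrist");print({k:(r(v) if not isinstance(v,(str,float)) else v) for k,v in c.items()})
s=get_state();np.savez("stand.npz",p=s["eef_pos"],q=s["tcp_rot"])
print(s["time"],r(s["eef_pos"]),r(s["qpos"]))
a=read_camera("wrist");cv2.imwrite("pics/w1.png",a)
for n in("tilt_stand","tilt_plate","keeper_hook"):
    print(n,[(round(d["p"],2),r(d["at"])) for d in recognise("wrist",n)[:3]])
E
```

```text
{'intrinsics': [[309.7069, 0.0, 320.8264], [0.0, 309.7069, 201.1538], [0.0, 0.0, 1.0]], 'T_tool_cam': [[0.0003, -0.3185, 0.9479, -0.1428], [0.0012, -0.9479, -0.3185, 0.0834], [1.0, 0.0012, 0.0001, -0.0008], [0.0, 0.0, 0.0, 1.0]]}
3.4 [0.5333, 0.1779, 0.3315] [0.1411, -0.0241, 1.7385, 0.0008, 1.4269, 0.0253]
tilt_stand [(0.67, [0.5897, 0.2025, 0.0809])]
tilt_plate [(0.89, [0.5938, 0.1893, 0.0909])]
keeper_hook [(0.81, [0.5848, 0.2021, 0.0735])]
```

View pics/w1.png

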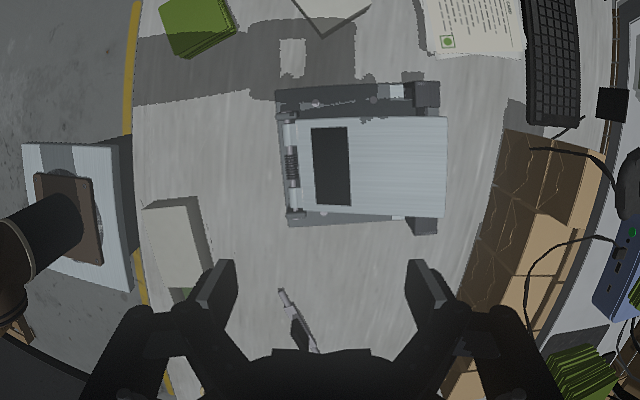

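The wrist view shows the stand: hinge at left (290,165), keepers at right (425,95) and (425,222), and the plate between them. I'll enlarge this area to pick points.

```bash
python3 - <<'E'
import cv2
a=cv2.imread("pics/w1.png")[75:240,265:460]
a=cv2.convertScaleAbs(a,alpha=1.7,beta=20)
cv2.imwrite("pics/w1c.png",cv2.resize(a,None,fx=3.6,fy=3.6,interpolation=cv2.INTER_CUBIC))
E
```

```text
(no output)
```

View pics/w1c.png

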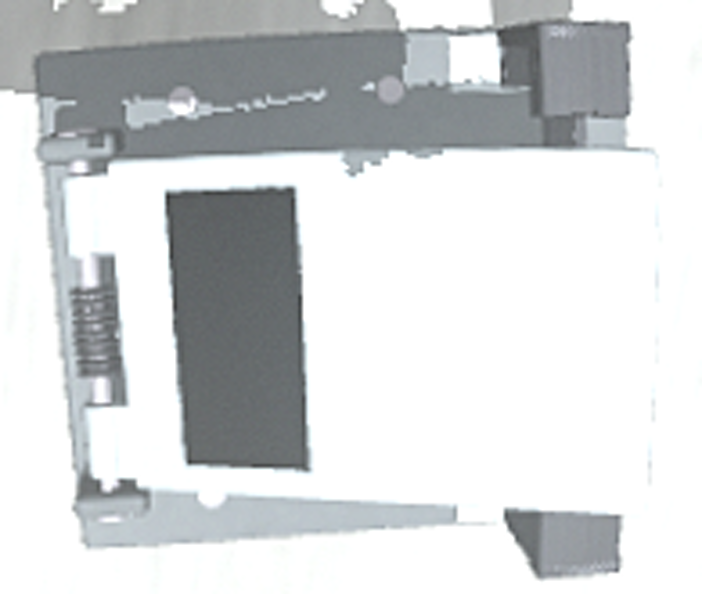

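The crop shows base corners at (38,55) and (88,545), and keeper top corners at (540,22), (630,22), (630,115) and (540,575), (617,572). The plate tip corners are at (658,152) and (648,512). I'll fit the stand pose and keeper setting to these.

```bash
cat >> h.py <<'E'
def wproj(X,p,q):
    c=calibration("wrist");T=np.array(c["T_tool_cam"]);K=np.array(c["intrinsics"])
    Xt=(np.atleast_2d(X)-p)@Ro.from_quat(q).as_matrix()
    Xc=(Xt-T[:3,3])@T[:3,:3]
    rho=np.hypot(Xc[:,0],Xc[:,1]);th=np.arctan2(rho,Xc[:,2])
    return K[:2,2]+K[0,0]*(th/rho)[:,None]*Xc[:,:2]
def wray(uv,z,p,q):
    c=calibration("wrist");T=np.array(c["T_tool_cam"]);K=np.array(c["intrinsics"])
    d=(np.array(uv)-K[:2,2])/K[0,0];th=np.hypot(*d)
    d=np.r_[np.sin(th)*d/th,np.cos(th)]
    R=Ro.from_quat(q).as_matrix();o=p+R@T[:3,3];d=R@T[:3,:3]@d
    return o+d*(z-o[2])/d[2]
E
cat > fit.py <<'E'
from h import *
from scipy.optimize import least_squares
f=np.load("stand.npz");P,Q=f["p"],f["q"]
pl=lambda y,a=.34:(-.105+.21*np.cos(a)-.004*np.sin(a),y,.05+.21*np.sin(a)+.004*np.cos(a))
k=lambda x,y:(x,y,.076)
M=[(-.125,.11,.012,0),(-.125,-.11,.012,0),(*k(.052,.11),1),(*k(.088,.11),1),(*k(.088,.074),1),(*k(.052,-.11),1),(*k(.088,-.11),1),(*pl(.065),0),(*pl(-.065),0)]
uv=np.array([(38,55),(88,545),(540,22),(630,22),(630,115),(540,575),(617,572),(658,152),(648,512)])/3.6+[265,75]
M=np.array(M)
def W(v):
    S=M[:,:3].copy();S[:,0]+=v[3]*M[:,3]
    return S@Ro.from_euler("z",v[2]).as_matrix().T+[v[0],v[1],0]
s=least_squares(lambda v:(wproj(W(v),P,Q)-uv).ravel(),[.59,.18,.1,0],loss="soft_l1")
print(r(s.x),np.degrees(s.x[2]));print(np.round(wproj(W(s.x),P,Q)-uv,1).tolist())
E
python3 fit.py
python3 - <<'E'
from h import *
for uv in((349,195),(403,167),(376,180)):print(r(ray_plane("top",uv,.006)))
E
```

```text
[0.5967, 0.1859, 0.1881, 0.0126] 10.776906641182252
[[-0.8, -0.6], [-0.6, 1.7], [-0.5, -0.9], [-0.0, -0.5], [0.8, 0.3], [-0.7, 1.6], [0.7, 0.3], [1.0, -1.1], [0.4, 1.2]]
[0.4874, -0.0774, 0.006]
[0.5782, -0.2477, 0.006]
[0.5359, -0.1623, 0.006]
```

The fit residuals are about 1 px. The stand is at (0.597,0.186) with yaw 10.8°, and the keepers sit about 12.6 mm farther from the hinge. The bar is near (0.533,-0.162) with yaw 28°, so I'll go above it.

Call:
servo_tool(
  deltas=[
    [[0,-0.25,0,0.05],[0,-0.5,0,0.1],[0,-0.75,0,0.15],[0,-1,0,0.2],[0,-1,0,0.24]],
  ],
)

```text
time: 4.1
eef_pos: [0.5339, 0.0757, 0.3313]
tcp_rot: [-0.173, 0.686, 0.173, 0.686]
contact_force: [-0.4, 1.0, 0.3]
opening: 0.995
```

Call:
servo_tool(
  deltas=[
    [[0,-0.25,0,0],[0,-0.5,0,0],[0,-0.75,0,0],[0,-1,0,0],[0,-1,0,0]],
  ],
)

```text
time: 4.6
eef_pos: [0.5339, -0.0243, 0.3312]
tcp_rot: [-0.172, 0.686, 0.172, 0.686]
contact_force: [-0.1, 0.5, 0.3]
opening: 1.0
```

Call:
servo_tool(
  deltas=[
    [[0,-0.25,-0.2,0],[0,-0.5,-0.4,0],[0,-0.75,-0.6,0],[0,-1,-0.8,0],[0,-1,-0.8,0]],
  ],
)

```text
time: 5.1
eef_pos: [0.5323, -0.123, 0.2476]
tcp_rot: [-0.17, 0.688, 0.173, 0.684]
contact_force: [-0.3, 0.6, -0.7]
opening: 0.997
```

Call:
servo_tool(
  deltas=[
    [[0,-0.2,-0.2,0],[0,-0.4,-0.4,0],[0,-0.4,-0.6,0],[0,-0.4,-0.6,0],[0,-0.4,-0.6,0]],
  ],
)

```text
time: 5.6
eef_pos: [0.5343, -0.1615, 0.1921]
tcp_rot: [-0.173, 0.685, 0.173, 0.686]
contact_force: [0.5, -0.4, 0.3]
opening: 1.0
```

```bash
python3 - <<'E'
from h import *
s=get_state();np.savez("bar.npz",p=s["eef_pos"],q=s["tcp_rot"])
print(s["time"],r(s["eef_pos"]),r(s["qpos"]))
a=read_camera("wrist")
print([round(x,1) for x in wproj([.533,-.1625,.056],s["eef_pos"],s["tcp_rot"])[0]])
cv2.imwrite("pics/w2.png",a)
for n in("bar_grip","bar_end_1"):
    print(n,[(round(d["p"],2),r(d["at"])) for d in recognise("wrist",n)[:3]])
E
```

```text
5.6 [0.5343, -0.1615, 0.1921] [-0.4756, 0.0659, 1.9031, 0.0005, 1.1725, -0.9699]
[np.float64(319.3), np.float64(191.3)]
bar_grip [(0.73, [0.5294, -0.1497, 0.0116])]
bar_end_1 [(0.94, [0.5263, -0.1503, 0.0117])]
```

View pics/w2.png

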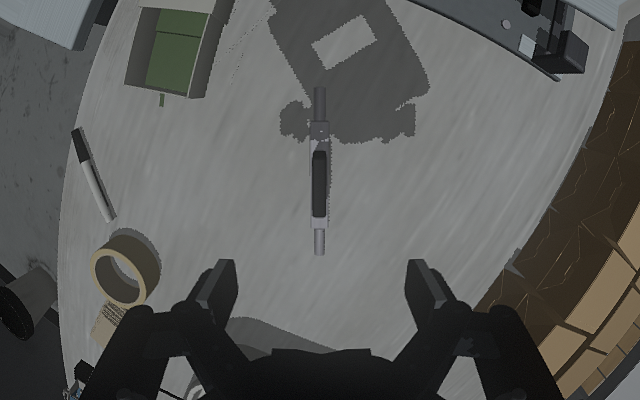

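The wrist view shows the bar nearly vertical in the image, with tips at (319,87) and (320,255). The grip spans (319,151) to (319,217).

```bash
python3 - <<'E'
from h import *
a=cv2.imread("pics/w2.png");hsv=a.max(2)
f=np.load("bar.npz");P,Q=f["p"],f["q"]
t1=wray((319.5,87),.008,P,Q);t2=wray((319.7,255),.008,P,Q)
d=t1-t2;print("len",np.hypot(*d[:2]),"yaw",np.degrees(np.arctan2(-d[0],d[1])),"mid",r((t1+t2)/2))
# grip: dark pixels
m=(hsv<60);m[:140]=0;m[225:]=0;m[:,:300]=0;m[:,335:]=0
n,l,st,ce=cv2.connectedComponentsWithStats(m.astype(np.uint8));i=1+st[1:,4].argmax();print(st[i],ce[i])
print("top ctr",r(wray((st[i][0]+st[i][2]/2,0),.056,P,Q)),[r(wray((ce[i][0],v),.056,P,Q)) for v in (st[i][1],st[i][1]+st[i][3])])
R=Ro.from_quat(Q).as_matrix();print("jaw yaw",np.degrees(np.arctan2(R[1,2],R[0,2])))
E
```

```text
len 0.1922312479462848 yaw 28.382728919704526 mid [0.532, -0.1604, 0.008]
[312 151  15  66 936] [318.83440171 183.07799145]
top ctr [0.4487, -0.0058, 0.056] [[0.5145, -0.129, 0.056], [0.5449, -0.1856, 0.056]]
jaw yaw 28.308724633473368
```

Bar length comes out at 192 mm and the jaw yaw matches the bar. Descending to grasp.

Call:
servo_tool(
  deltas=[
    [[-0.02,0.01,-0.25,0],[-0.02,0.01,-0.5,0],[-0.02,0.01,-0.75,0],[-0.02,0.01,-1,0],[-0.02,0.01,-1,0]],
  ],
)

```text
time: 6.25
eef_pos: [0.5298, -0.1604, 0.0887]
tcp_rot: [-0.171, 0.687, 0.174, 0.684]
contact_force: [-0.9, 0.3, -1.0]
opening: 0.997
```

Call:
servo_tool(
  deltas=[
    [[0,0,-0.2,0],[0,0,-0.4,0],[0,0,-0.6,0],[0,0,-0.75,0],[0,0,-0.75,0]],
  ],
)

```text
time: 6.75
eef_pos: [0.5312, -0.1613, 0.0156]
tcp_rot: [-0.172, 0.686, 0.173, 0.685]
contact_force: [-0.8, -0.4, -0.8]
opening: 1.003
```

Call:
servo_tool(
  deltas=[
    [[0,0,0,0],[0,0,0,0],[0,0,0,0],[0,0,0,0],[0,0,0,0]],
  ],
  claw=-1,
  force=110,
)

```text
time: 7.25
eef_pos: [0.5321, -0.1619, 0.017]
tcp_rot: [-0.173, 0.685, 0.172, 0.686]
contact_force: [-2.8, 2.4, 12.5]
opening: 0.156
```

Call:
servo_tool(
  deltas=[
    [[0,0,0,0],[0,0,0,0],[0,0,0,0],[0,0,0,0],[0,0,0,0]],
  ],
)

```text
time: 7.75
eef_pos: [0.5322, -0.1619, 0.017]
tcp_rot: [-0.173, 0.686, 0.172, 0.686]
contact_force: [-1.4, 1.2, 5.4]
opening: 0.144
```

The grip is firm. I'll lift and carry it above the plate on the hinge side of the keepers, turned to the stand's yaw.

Call:
servo_tool(
  deltas=[
    [[0,0,0.2,0],[0,0,0.4,0],[0,0,0.6,0],[0,0,0.8,0],[0,0,1,0]],
  ],
)

```text
time: 8.25
eef_pos: [0.5304, -0.1612, 0.1153]
tcp_rot: [-0.172, 0.687, 0.173, 0.685]
contact_force: [-0.6, 0.3, -3.4]
opening: 0.148
```

Call:
servo_tool(
  deltas=[
    [[0.04,0.2,0.2,-0.04],[0.08,0.4,0.4,-0.08],[0.12,0.6,0.6,-0.12],[0.16,0.8,0.8,-0.16],[0.2,1,1,-0.195]],
  ],
)

```text
time: 8.75
eef_pos: [0.5507, -0.0607, 0.2151]
tcp_rot: [-0.065, 0.705, 0.065, 0.703]
contact_force: [0.6, -0.7, -2.8]
opening: 0.149
```

Call:
servo_tool(
  deltas=[
    [[0.04,0.2,0,0],[0.08,0.4,0,0],[0.12,0.6,0,0],[0.16,0.8,0,0],[0.2,1,0,0]],
  ],
)

```text
time: 9.25
eef_pos: [0.5707, 0.0391, 0.2142]
tcp_rot: [-0.066, 0.705, 0.066, 0.703]
contact_force: [-0.0, -0.4, -2.7]
opening: 0.147
```

Call:
servo_tool(
  deltas=[
    [[0.04,0.2,0,0],[0.08,0.4,0,0],[0.12,0.6,0,0],[0.16,0.8,0,0],[0.2,1,0,0]],
  ],
)

```text
time: 9.75
eef_pos: [0.5908, 0.1389, 0.2141]
tcp_rot: [-0.066, 0.705, 0.066, 0.703]
contact_force: [-0.2, 0.2, -2.6]
opening: 0.15
```

Call:
servo_tool(
  deltas=[
    [[0.06,0.15,0,0],[0.12,0.3,0,0],[0.18,0.45,0,0],[0.24,0.51,0,0],[0.24,0.51,0,0]],
  ],
)

```text
time: 10.25
eef_pos: [0.6164, 0.1899, 0.2162]
tcp_rot: [-0.066, 0.704, 0.066, 0.704]
contact_force: [0.2, -0.1, -2.9]
opening: 0.153
```

```bash
python3 - <<'E'
from h import *
s=get_state();np.savez("w3.npz",p=s["eef_pos"],q=s["tcp_rot"])
P,Q=s["eef_pos"],s["tcp_rot"];R=Ro.from_quat(Q).as_matrix()
print(s["time"],r(P),r(s["contact_force"]),"yaw",np.degrees(np.arctan2(R[1,2],R[0,2])))
a=read_camera("wrist");cv2.imwrite("pics/w3f.png",a)
cv2.imwrite("pics/w3.png",cv2.resize(cv2.convertScaleAbs(a[60:330,200:500],alpha=1.3,beta=15),None,fx=2.2,fy=2.2,interpolation=cv2.INTER_CUBIC))
E
```

```text
10.25 [0.6164, 0.1899, 0.2162] [0.1546, -0.0892, -2.9252] yaw 10.736295292323977
```

View pics/w3.png

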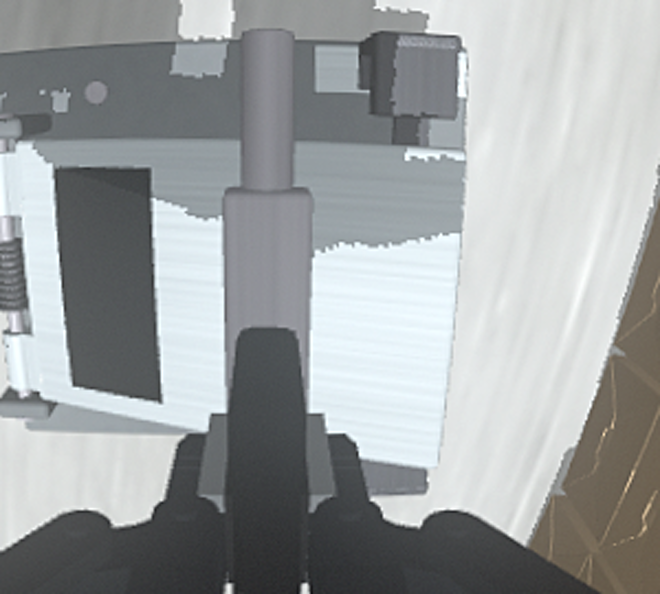

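The bar is parallel with the stand's edges. The +y keeper's top face spans (395,33) to (460,117) in this crop. I'll check the fit against it and press down.

```bash
python3 - <<'E'
from h import *
f=np.load("w3.npz");P,Q=f["p"],f["q"]
v=[.5967,.1859,.1881,.0126]
S=np.array([(.052+v[3],.11,.076),(.088+v[3],.11,.076),(.088+v[3],.074,.076),(.052+v[3],.074,.076),(-.125,-.11,.012),(.125,-.11,.012)])
X=S@Ro.from_euler("z",v[2]).as_matrix().T+[v[0],v[1],0]
print(np.round((wproj(X,P,Q)-[200,60])*2.2).tolist())
E
```

```text
[[376.0, 29.0], [461.0, 34.0], [459.0, 118.0], [375.0, 115.0], [27.0, 431.0], [444.0, 434.0]]
```

Call:
servo_tool(
  deltas=[
    [[0,0,-0.2,0],[0,0,-0.4,0],[0,0,-0.6,0],[0,0,-0.8,0],[0,0,-0.9,0]],
  ],
)

```text
time: 10.8
eef_pos: [0.6144, 0.1883, 0.124]
tcp_rot: [-0.066, 0.705, 0.065, 0.703]
contact_force: [-0.5, 0.4, -2.0]
opening: 0.151
```

The fit agrees with the picture. Pressing the plate past level.

Call:
servo_tool(
  deltas=[
    [[0,0,-0.08,0],[0,0,-0.16,0],[0,0,-0.24,0],[0,0,-0.32,0],[0,0,-0.32,0]],
  ],
)

```text
time: 11.3
eef_pos: [0.6202, 0.1895, 0.0984]
tcp_rot: [-0.066, 0.7, 0.066, 0.708]
contact_force: [1.1, -1.4, 6.8]
opening: 0.148
```

Call:
servo_tool(
  deltas=[
    [[0,0,-0.08,0],[0,0,-0.16,0],[0,0,-0.24,0],[0,0,-0.32,0],[0,0,-0.32,0]],
  ],
)

```text
time: 11.8
eef_pos: [0.6234, 0.1901, 0.0691]
tcp_rot: [-0.065, 0.697, 0.066, 0.711]
contact_force: [4.1, 0.6, 11.5]
opening: 0.149
```

Call:
servo_tool(
  deltas=[
    [[0,0,-0.05,0],[0,0,-0.1,0],[0,0,-0.12,0],[0,0,-0.12,0],[0,0,-0.12,0]],
  ],
)

```text
time: 12.3
eef_pos: [0.6232, 0.1901, 0.0583]
tcp_rot: [-0.065, 0.698, 0.066, 0.71]
contact_force: [2.6, 0.6, 13.3]
opening: 0.15
```

```bash
cat > look.py <<'E'
from h import *
import sys
s=get_state();P,Q=s["eef_pos"],s["tcp_rot"];R=Ro.from_quat(Q).as_matrix()
v=[.5967,.1859,.1881]
G=Ro.from_euler("z",v[2]).as_matrix().T
b=np.array(P)+R@np.array([.017-.006,0,0]) # bar axis point
print(s["time"],"tcp",r(P),"axis in stand",r(G@(b-[v[0],v[1],0])),"yaw",round(np.degrees(np.arctan2(R[1,2],R[0,2])),2),"tooltilt",r(G@R[:,0]))
print("F",r(G@s["contact_force"]),"M",r(G@s["wrist_torque"]),r(s["opening"]))
if len(sys.argv)>1:
    n=sys.argv[1];a=read_camera("wrist");cv2.imwrite(f"pics/{n}f.png",a)
    cv2.imwrite(f"pics/{n}.png",cv2.resize(cv2.convertScaleAbs(a[30:300,200:500],alpha=1.4,beta=20),None,fx=2.2,fy=2.2,interpolation=cv2.INTER_CUBIC))
E
python3 look.py w4
```

```text
12.3 tcp [0.6232, 0.1901, 0.0583] axis in stand [0.027, -0.0009, 0.0473] yaw 10.67 tooltilt [0.0181, -0.0009, -0.9998]
F [2.6208, 0.0717, 13.2979] M [-0.0615, -0.3219, -0.0579] 0.1502
```

View pics/w4.png

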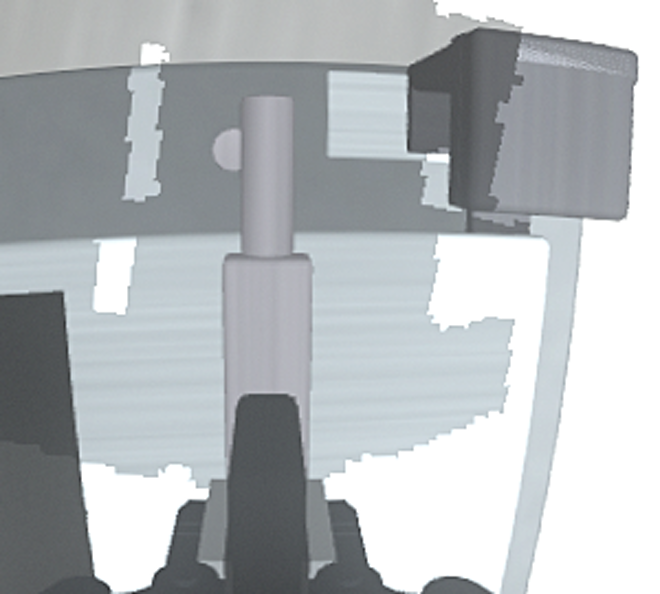

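The plate is now past level. The +y keeper is clear at the right, with its top face from about (450,207)/(475,30) to (637,55)/(628,218). The bar end at (268,97) to (268,250) is parallel to the base edge. I'll check the predicted corners while sliding in.

```bash
python3 - <<'E'
from h import *
s=get_state();P,Q=s["eef_pos"],s["tcp_rot"]
v=[.5967,.1859,.1881]
for sh in(.008,.0126,.017):
  S=np.array([(.052+sh,.11,.076),(.088+sh,.11,.076),(.088+sh,.074,.076),(.052+sh,.074,.076),(.052+sh,.074,.06)])
  X=S@Ro.from_euler("z",v[2]).as_matrix().T+[v[0],v[1],0]
  print(sh,np.round((wproj(X,P,Q)-[200,30])*2.2).tolist())
E
```

```text
0.008 [[451.0, 18.0], [620.0, 42.0], [614.0, 217.0], [448.0, 206.0], [427.0, 200.0]]
0.0126 [[475.0, 20.0], [639.0, 45.0], [633.0, 219.0], [471.0, 207.0], [448.0, 201.0]]
0.017 [[497.0, 23.0], [657.0, 49.0], [650.0, 220.0], [493.0, 208.0], [468.0, 202.0]]
```

Call:
servo_tool(
  deltas=[
    [[0.05,0.01,-0.01,0],[0.1,0.02,-0.01,0],[0.15,0.03,-0.01,0],[0.2,0.04,-0.01,0],[0.2,0.04,-0.01,0]],
  ],
)

```text
time: 12.85
eef_pos: [0.638, 0.1935, 0.0555]
tcp_rot: [-0.066, 0.703, 0.066, 0.705]
contact_force: [-6.9, -2.2, 15.7]
opening: 0.152
```

```bash
python3 look.py
```

```text
12.85 tcp [0.638, 0.1935, 0.0555] axis in stand [0.0421, -0.0002, 0.0445] yaw 10.71 tooltilt [0.0029, -0.0005, -1.0]
F [-7.2164, -0.8807, 15.6961] M [-0.0632, 1.4899, 0.0122] 0.1521
```

Keeper shift is about 11–12 mm, so the notch should be at stand x ≈ 80. I'll slide on, slightly higher.

Call:
servo_tool(
  deltas=[
    [[0.05,0.01,0.02,0],[0.1,0.02,0.03,0],[0.15,0.03,0.03,0],[0.2,0.04,0.03,0],[0.2,0.04,0.03,0]],
  ],
)

```text
time: 13.35
eef_pos: [0.6575, 0.1976, 0.0567]
tcp_rot: [-0.066, 0.703, 0.066, 0.705]
contact_force: [-3.9, -1.0, 9.0]
opening: 0.147
```

```bash
python3 look.py
```

```text
13.35 tcp [0.6575, 0.1976, 0.0567] axis in stand [0.062, 0.0001, 0.0457] yaw 10.7 tooltilt [0.0024, -0.0003, -1.0]
F [-4.0378, -0.2205, 8.9884] M [-0.0299, 0.9846, 0.0126] 0.1469
```

Call:
servo_tool(
  deltas=[
    [[0.05,0.01,0.01,0],[0.1,0.02,0.01,0],[0.15,0.03,0.01,0],[0.18,0.034,0.01,0],[0.18,0.034,0.01,0]],
  ],
)

```text
time: 13.85
eef_pos: [0.6751, 0.201, 0.0573]
tcp_rot: [-0.066, 0.703, 0.066, 0.705]
contact_force: [-5.2, -0.4, 8.0]
opening: 0.155
```

```bash
python3 look.py w5
```

```text
13.85 tcp [0.6751, 0.201, 0.0573] axis in stand [0.0799, 0.0001, 0.0463] yaw 10.7 tooltilt [0.0018, -0.0001, -1.0]
F [-5.1979, 0.544, 7.9937] M [0.0206, 0.9203, -0.0389] 0.1548
```

View pics/w5.png

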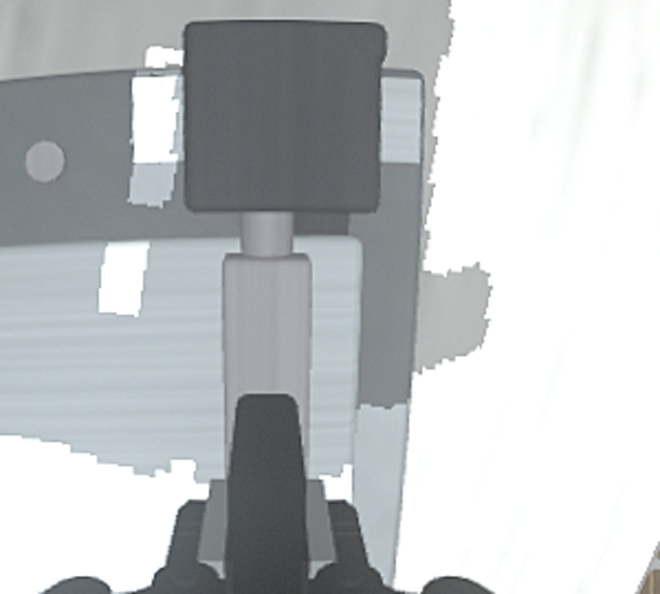

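The bar end is under the keeper, at about 268 px against a notch centre of about 272 px, so within 1 mm of the notch centre. Letting it rise.

Call:
servo_tool(
  deltas=[
    [[0,0,0.02,0],[0,0,0.04,0],[0,0,0.06,0],[0,0,0.08,0],[0,0,0.1,0]],
  ],
)

```text
time: 14.4
eef_pos: [0.6753, 0.201, 0.0674]
tcp_rot: [-0.066, 0.703, 0.066, 0.705]
contact_force: [-3.4, -0.5, 6.5]
opening: 0.147
```

```bash
python3 look.py
```

```text
14.4 tcp [0.6753, 0.201, 0.0674] axis in stand [0.0801, 0.0001, 0.0564] yaw 10.7 tooltilt [0.0033, -0.0002, -1.0]
F [-3.3903, 0.1761, 6.4507] M [0.0161, 0.693, 0.0323] 0.1471
```

The axis has passed the 54 mm lip limit with no obstruction, so it is in the notches. I'll raise it until the roof takes the load and feel sideways.

Call:
servo_tool(
  deltas=[
    [[0,0,0.015,0],[0,0,0.03,0],[0,0,0.045,0],[0,0,0.06,0],[0,0,0.06,0]],
  ],
)

```text
time: 14.9
eef_pos: [0.6751, 0.201, 0.0711]
tcp_rot: [-0.066, 0.703, 0.066, 0.705]
contact_force: [0.4, 1.3, 5.0]
opening: 0.149
```

```bash
python3 look.py
```

```text
14.9 tcp [0.6751, 0.201, 0.0711] axis in stand [0.0799, 0.0001, 0.0601] yaw 10.69 tooltilt [0.0039, 0.0001, -1.0]
F [0.6313, 1.2006, 5.0272] M [0.06, -0.0174, 0.0253] 0.1486
```

Call:
servo_tool(
  deltas=[
    [[0.03,0.005,0,0],[0.06,0.01,0,0],[0.06,0.01,0,0],[0.06,0.01,0,0],[0.06,0.01,0,0]],
  ],
)

```text
time: 15.4
eef_pos: [0.6787, 0.2015, 0.0701]
tcp_rot: [-0.066, 0.705, 0.066, 0.703]
contact_force: [-5.0, -0.5, 6.5]
opening: 0.152
```

```bash
python3 look.py
```

```text
15.4 tcp [0.6787, 0.2015, 0.0701] axis in stand [0.0834, 0.0, 0.0591] yaw 10.7 tooltilt [-0.0039, -0.0001, -1.0]
F [-4.9721, 0.4213, 6.516] M [0.0329, 0.9943, 0.0315] 0.1515
```

Call:
servo_tool(
  deltas=[
    [[-0.03,-0.005,0.0,0],[-0.05,-0.01,0.01,0],[-0.05,-0.01,0.02,0],[-0.05,-0.01,0.03,0],[-0.05,-0.01,0.03,0]],
  ],
)

```text
time: 15.9
eef_pos: [0.678, 0.2014, 0.0712]
tcp_rot: [-0.065, 0.7, 0.066, 0.708]
contact_force: [10.5, 3.6, -8.3]
opening: 0.151
```

```bash
python3 look.py
```

```text
15.9 tcp [0.678, 0.2014, 0.0712] axis in stand [0.0829, -0.0, 0.0602] yaw 10.66 tooltilt [0.0108, 0.0005, -0.9999]
F [10.9896, 1.5355, -8.2961] M [0.1097, -1.9993, 0.0196] 0.1511
```

Call:
servo_tool(
  deltas=[
    [[0,0,0.02,0],[0,0,0.04,0],[0,0,0.06,0],[0,0,0.06,0],[0,0,0.06,0]],
  ],
)

```text
time: 16.4
eef_pos: [0.6778, 0.2013, 0.0714]
tcp_rot: [-0.065, 0.7, 0.066, 0.708]
contact_force: [21.2, 5.6, -26.1]
opening: 0.146
```

```bash
python3 look.py w6
```

```text
16.4 tcp [0.6778, 0.2013, 0.0714] axis in stand [0.0827, -0.0, 0.0604] yaw 10.63 tooltilt [0.012, 0.001, -0.9999]
F [21.9063, 1.4844, -26.1082] M [0.1017, -3.8264, 0.0871] 0.1462
```

View pics/w6.png

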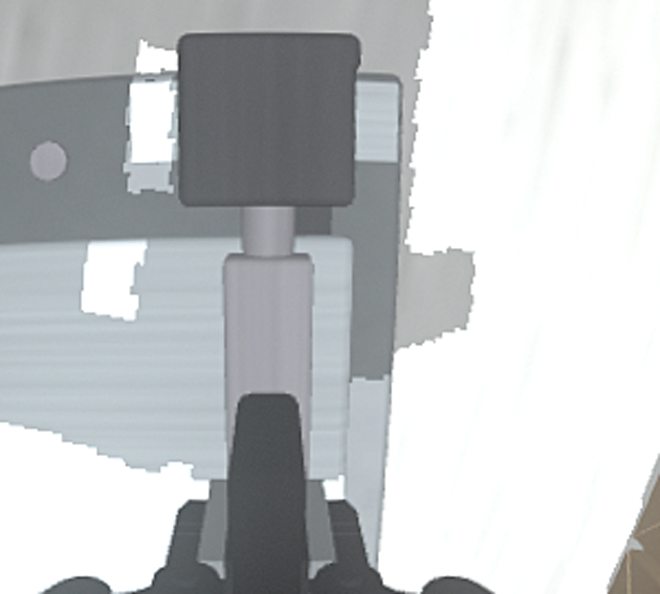

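The bar is seated: axis at 60.4 mm, with the roof carrying -26 N of upward pull. I'll relieve the strain, then open.

Call:
servo_tool(
  deltas=[
    [[0.01,0,-0.02,0],[0.02,0,-0.04,0],[0.03,0.005,-0.06,0],[0.03,0.005,-0.07,0],[0.03,0.005,-0.07,0]],
  ],
)

```text
time: 16.95
eef_pos: [0.6782, 0.2014, 0.0712]
tcp_rot: [-0.066, 0.703, 0.066, 0.705]
contact_force: [3.9, 1.9, -1.6]
opening: 0.152
```

```bash
python3 look.py
```

```text
16.95 tcp [0.6782, 0.2014, 0.0712] axis in stand [0.083, -0.0, 0.0602] yaw 10.68 tooltilt [0.0019, 0.0003, -1.0]
F [4.2235, 1.1112, -1.5663] M [0.125, -0.6716, 0.0046] 0.1517
```

Forces are near zero and the moments symmetric, so both ends are carried. Releasing and withdrawing.

Call:
servo_tool(
  deltas=[
    [[0,0,0,0],[0,0,0,0],[0,0,0,0],[0,0,0,0],[0,0,0,0]],
  ],
  claw=0.5,
)

```text
time: 17.45
eef_pos: [0.6776, 0.201, 0.0714]
tcp_rot: [-0.066, 0.704, 0.066, 0.704]
contact_force: [0.1, 0.1, -0.5]
opening: 0.754
```

Call:
servo_tool(
  deltas=[
    [[0,0,0.1,0],[0,0,0.3,0],[0,0,0.5,0],[0,0,0.75,0],[0,0,1,0]],
  ],
)

```text
time: 17.95
eef_pos: [0.6776, 0.2011, 0.173]
tcp_rot: [-0.066, 0.704, 0.066, 0.704]
contact_force: [0.1, -0.0, -0.2]
opening: 0.752
```

Call:
servo_tool(
  deltas=[
    [[0,0,0.2,0],[0,0,0.4,0],[0,0,0.5,0],[0,0,0.5,0],[0,0,0.5,0]],
  ],
)

```text
time: 18.45
eef_pos: [0.6774, 0.2011, 0.2208]
tcp_rot: [-0.066, 0.704, 0.066, 0.704]
contact_force: [-0.1, 0.3, -0.1]
opening: 0.752
```

```bash
python3 - <<'E'
from h import *
s=get_state();print(s["time"],r(s["eef_pos"]),r(s["contact_force"]),s["opening"])
a=read_camera("wrist")
cv2.imwrite("pics/w7.png",cv2.resize(cv2.convertScaleAbs(a[60:330,170:470],alpha=1.4,beta=15),None,fx=2.2,fy=2.2,interpolation=cv2.INTER_CUBIC))
for n in("bar_grip","bar_end_1","tilt_plate"):
    print(n,[(round(d["p"],2),r(d["at"])) for d in recognise("wrist",n)[:3]])
read_camera("side")
for n in("gift_box","tape_roll","coasters"):
    print(n,[(round(d["p"],2),r(d["at"])) for d in recognise("side",n)[:1]])
E
```

```text
18.45 [0.6774, 0.2011, 0.2208] [-0.0894, 0.2897, -0.0844] 0.7523952957035477
bar_grip [(0.61, [0.6794, 0.2183, 0.0661])]
bar_end_1 [(0.62, [0.6764, 0.222, 0.0635]), (0.25, [0.5909, 0.1878, 0.0584])]
tilt_plate [(0.64, [0.5929, 0.1883, 0.0554])]
gift_box [(0.69, [0.4868, 0.4146, 0.0483])]
tape_roll []
coasters []
```

View pics/w7.png

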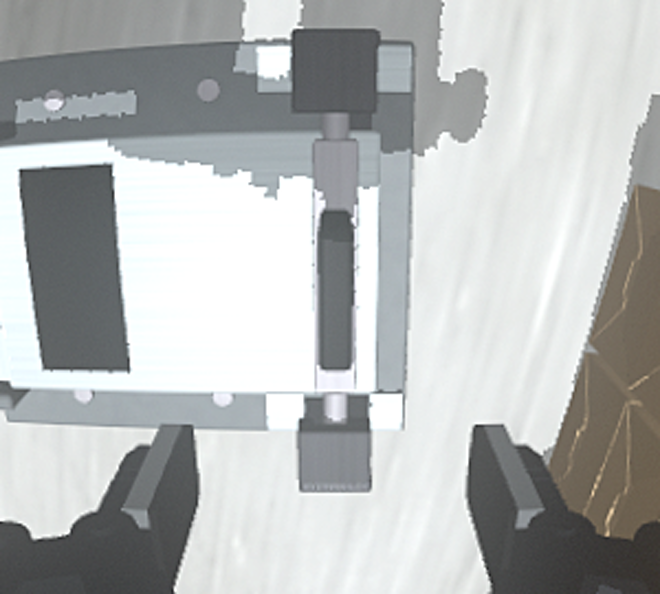

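Both bar ends lie under the keepers, at (335,125) and (335,405). The plate is level and the gripper is clear, so I'll hand in.

```bash
python3 -c "
from plant import *
print(sign_off())"
```

```text
the job is handed in; nothing more can be done
None
```

The plate is locked level: I pressed it past level with the bar, slid the bar under both keepers, let it rise into the notches, then let go and backed off. The job was handed in at about 19 s of robot time.

**Seating:** The bar's axis ended at 60.2 mm, against 60 mm for a locked bar. A 26 N upward pull did not move it, and the side moments were small, so both ends were carried. The notches were about 12–13 mm farther from the hinge than the middle setting.

**After release:** The last wrist picture shows both ends under the keepers and the plate level (its surface read 55 mm). The gripper was well clear and its force reading was about zero.

**Bystanders:** The gift box read within 2 mm of its first position. The last side-camera check did not report the tape roll or coasters, so I could not confirm them. The arm never went down near either one.

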